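Slide the colour tray into the kiln under its drop gate

ROBOT

A 6-joint arm with a two-finger parallel gripper is mounted at the origin on the work surface. World frame = base frame: x ahead of the robot, y to its left, z up, the work surface at z = 0. Lengths are in m, angles in rad, forces in N, time in s.
With the tool pointing down it reaches from about 0.35 to 0.775 m from the base axis. Payload 7.3 kg.
Tool frame: the origin (TCP) lies on the centre line of the jaws, within the pads' length; the fingertips stand 17 mm ahead of it and the grasp point (between the pads) lies 2 mm behind it (robot.tip_extent is the distance from the TCP to the fingertips, in m); z points along the fingers, y is the line along which they close (so a half turn about z gives the same grasp; the last joint's range is limited). The gripper opens to 92 mm and grips with 3 to 60 N. Pads are 19 mm wide; open, the fingers measure 130 mm over their backs; the gripper's body (75 mm by 190 mm) begins 47 mm behind the grasp point.
Start: joints at [1.203, 0.342, 1.524, -0, 1.275, -0.146], TCP at [0.115, 0.512, 0.244] pointing down, gripper open.
Joint ranges: [-2.53, 2.53], [-0.77, 2.02], [0.04, 2.7], [-1, 4.14], [0.28, 2.66], [-3.11, 3.11]. Speed limits (rad/s): [2.57, 2.57, 3.14, 3.14, 3.14, 3.14].

INTERFACE

Orientations are given as [roll, pitch, yaw] about the fixed x, y, z axes, in that order (R = Rz(yaw) Ry(pitch) Rx(roll)).
In Python, from cell import robot gives the robot as it stands.
- The arm moves only by the tool step_arm, never from a script. Its argument "motion" is a list of rows, each a list of 2 entries, a list of its own where there are three numbers: the shift along the tool's x, y, z in units of 60 mm (1.0 is 60 mm), then the turn about the tool's z in rad. In form: [[[x, y, z], spin], ...]. A call has 1 to 10 rows; each row is the pose to reach, as a shift and turn from the pose commanded when the call began, along the tool's axes at that moment; what a row does not reach only later rows make up. A row lasts 1/8 s, in which the tool goes at most 62.5 mm and 10.7 degrees, less where a joint would pass 70% of its speed; a pose out of reach is approached as far as the arm can. A call with a gripper value outside its range is refused whole. "hand" is the closure in counts, from 0 (fully open) to 255 (shut), set as the call begins (left out, the last holds). The fingers move at their own pace and stop on an object; "squeeze" is the grip in N (left out, the last holds). Time passes only in rows, so rows that repeat a pose let the fingers close. It gives the time, the measured TCP pose, the force, the opening and the grip force at its end, in the units of the state.
- robot.observe(): the state, without advancing time (a new reading comes with each control period).
- robot.read_camera(name): name is "scene" or "top"; returns a dict with "pixels" (480x640x3 uint8, red, green, blue), "intrinsics" (3x3 intrinsics, pixels), "xyz" and "rotation" of the camera in the world. Camera axes: x right, y up, looking along -z (the intrinsics and any distortion apply to the point x, -y, -z); pixel columns grow to the right and rows downward; lengths in m; the calibration is good to about 2 mm. A picture is of the moment at which its call begins. There is no depth.
- robot.hand_in(): hands the job in; it is judged then, once.
The state is a dict: "time": time; "qpos": joint angles; "qvel": joint speeds; "joint_efforts": joint torques, N m; "tool_pos": TCP position; "tool_rot": TCP orientation; "contact_force": force on the tool from outside, world axes, zero at the start; "torque": the same for the moment, N m; "opening": finger opening in m; "grip_force": force on a finger pad.
Only numpy, scipy, OpenCV 4.12 (cv2) and the standard library are available. Lean on these libraries where they do the work, as an engineer would, in place of code of your own. Each camera call takes 0.05 s, during which the arm holds its last target. There are 200 camera calls.

TASK

Load the tray of glass slices into the little brick kiln: with one fingertip press the hand bar down to hold the drop gate up, and keep it up while you push the tray by its upright handle plate along the chute until it is fully home against the back brick. Then take the finger off so that the gate drops shut over the tray's flat handle. Push the tray, never lift it, do not let the gate come down on it, do not upset the glass slices, and leave the other things on the bench alone.

Things in the scene. Friction and masses are not known exactly. Their poses are not given: they have to be found in the camera images.
- chute: fixed steel loading chute leading into a low roofless firebrick kiln. Origin on the bench, on the chute's centre line in the gate's plane; +x = the way the tray travels, +y left of that, z up. Floor top at z 4 mm; sides 32 mm high, inner faces at y -56 and +56 mm; outer end open, at x -310 mm. Kiln bricks 66 mm high from x 8 mm on, inner faces at y -59 and +59 mm
- back_stop (a point): centre of the back brick's face, where the tray's front edge stops; 142 mm beyond the gate's plane (x = 142, y = 0, z = 15 mm in the chute's frame)
- shaft (a point): a point on the gate's hinge shaft (10 mm thick): it runs along the chute's -y side at y -64, z 48 mm, x -312 to +6 mm in the chute's frame, in two bearings 58 mm high. This point is at x -160 mm. Nothing else outside the gate stands higher than that over the chute
- gate (a joint): drop gate angle, rad: 0 shut, 0.9 fully up (stop). A steel blade across the chute at x -3 to +6 mm that swings up sideways, in its own plane, about the shaft, so the tray cannot push it open. Shut, its lower edge is 14 mm above the bench; it clears the tray from 0.7 up. Weight and a light spring shut it when let go. Raised, its free end stands to 160 mm in the gate's plane
- bar_mid (a point): middle of the gate's hand bar, on its axis: a steel tube 20 mm thick, 268 mm long, along the outside of the chute's -y side, x -310 to -42 mm in the chute's frame. A fingertip can press it anywhere and slide along it. Gate shut: axis at y -97, z 57 mm; fully up: y -92, z 29 mm (34 mm radius about the shaft). A push down of about 5 N raises and holds it
- tray: loose steel kiln tray, about 0.6 kg, in the chute before the gate: 106 mm wide, 120 long, 22 high, six compartments. A flat handle 40 mm wide, 4 thick runs 90 mm back from it and ends in an upright plate. Origin under the compartments' centre, on the chute floor; +x is its front, facing the gate
- tray_front (a point): middle of the tray's front edge, 60 mm ahead of the tray's origin, 11 mm above the chute floor; it meets the back brick at x = 142 mm in the chute's frame
- handle_plate (a point): rear face of the tray's upright handle plate, on its centre line, 40 mm above the chute floor, 150 mm behind the tray's origin: push here along the chute. The plate is 64 mm wide, 4 thick, 54 high from the chute floor, and stays outside the gate: tray home, this face is 68 mm short of the gate's plane
- slice0: glass colour slice, 28 mm diameter, 24 mm high, standing loose in a front compartment of the tray; origin under its centre
- slice1: glass colour slice as slice0, in a middle compartment
- slice2: glass colour slice as slice0, in a rear compartment
- slice3: glass colour slice as slice0, in the other front compartment
- jar: bystander: closed glass jar, 64 mm diameter, 85 mm high, origin under its centre
- paperweight: bystander: round glass paperweight, 76 mm diameter, 60 mm high, origin under its centre
- block: bystander: wooden shaping cup 84 mm in diameter and 55 mm high with a 150 mm handle along its +x, origin under the cup's centre
Things that resemble listed ones, but are neither listed nor needed, are in the scene too. Several things have the shape of the tray; the one meant has the colours described above.

How it is judged:
On the way, in this order (a step that is already met when the one before it is completed fails the run):
1. the tray's front passes the gate's plane while a finger holds the gate up (x of tray_front in the frame of chute above 0.01 m and value of joint gate above 0.5 rad and contact force between the fingers and gate above 0.3 N), for 0.1 s.
2. the tray is home against the back brick and a finger still holds the gate up (x of tray_front in the frame of chute above 0.134 m and value of joint gate above 0.5 rad and contact force between the fingers and gate above 0.3 N), for 0.1 s.
3. the gate is shut behind the tray (value of joint gate below 0.08 rad), for 0.2 s.
At the end, for the whole second after the job is handed in: the tray lies flat on the chute floor, at rest, its front within 8 mm of the back brick, and the gate is shut (below 0.08 rad) over its flat handle (x of tray_front in the frame of chute above 0.134 m and z of tray in the frame of chute below 0.009 m and angle between tray's own z axis and vertical below 0.05 rad and linear speed of tray below 0.01 m/s and value of joint gate below 0.08 rad); the robot touches nothing.
It fails at once if the gate comes down on the tray or its glass, or the tray is rammed into it (over 2 N between them) (contact force between gate and tray above 2 N or contact force between gate and slice0 above 2 N or contact force between gate and slice1 above 2 N or contact force between gate and slice2 above 2 N or contact force between gate and slice3 above 2 N).
It fails at once if the tray is lifted (its underside over 10 mm above the chute floor) or tilted over 0.15 rad (z of tray in the frame of chute above 0.014 m or angle between tray's own z axis and vertical above 0.15 rad).
It fails at once if a glass slice is upset (tilted over 0.6 rad) (angle between any of slice0, slice1, slice2, slice3's own z axis and vertical above 0.6 rad).
It fails at once if the jar, the paperweight or the wooden block is moved over 15 mm (distance of any of jar, paperweight, block from where it was at the start of the episode above 0.015 m).
It also fails if it takes over 45 s, if anything falls off the work surface, if the arm or the gripper's body presses on something with over 40 N, if the wrist force passes 120 N, or if a joint passes its speed limit or range.

## Working session

There is one attempt and no reset: what is moved stays moved. The work goes in short steps, Python scripts to look and compute and a tool call to move; the robot and the scene stay as the last step left them, time stands still between calls to the robot, and variables do not carry over. Pictures are saved under pics/ and viewed, at most 10 in all, crops included, and the job is handed in when it is done.

Besides the shell and the picture viewer there is one more tool, called after ">>>" by a JSON object that holds its "name" and its "arguments". step_arm: Moves the arm, as the interface text tells. Its arguments: {"type":"object","properties":{"motion":{"type":"array"},"hand":{"type":"number"},"squeeze":{"type":"number"}},"required":["motion"]}

```bash
ls; mkdir -p pics; python3 - <<'E'
from cell import robot
import cv2,numpy as np
o=robot.observe();print(o)
for n in("scene","top"):
    c=robot.read_camera(n);cv2.imwrite(f"pics/{n}0.png",c["pixels"][:,:,::-1]);np.savez(f"pics/{n}0.npz",**c)
    print(n,c["intrinsics"],c["xyz"],c["rotation"],c.keys())
E
```

```text
pics
{'time': 0.0, 'qpos': array([ 1.20302253e+00,  3.42733107e-01,  1.52502637e+00, -2.11773793e-05,
        1.27536649e+00, -1.45987659e-01]), 'qvel': array([-0.0001883 ,  0.00037813,  0.00105744, -0.00047711,  0.00115082,
        0.00072522]), 'joint_efforts': array([ 2.60727698e-03, -4.31229007e+01, -2.44221765e+01,  7.21044489e-02,
        5.57627971e-02, -1.23198015e-04]), 'tool_pos': array([0.11532651, 0.5117902 , 0.24303628]), 'tool_rot': array([-3.14007271e+00, -2.03014248e-04,  2.91981254e+00]), 'contact_force': array([-1.02462840e+00, -1.06022041e-04,  6.13262714e-01]), 'torque': array([-0.03977267,  0.01362807,  0.00422658]), 'grip_force': 0.0, 'opening': 0.09174823550416841}
scene [[540.90488451   0.         315.95650841]
 [  0.         540.90488451 243.13506761]
 [  0.           0.           1.        ]] [ 1.00926622 -0.09953206  0.89855666] [ 0.56092698 -0.01013884  1.37731555] dict_keys(['pixels', 'intrinsics', 'xyz', 'rotation'])
top [[540.22018296   0.         319.90337582]
 [  0.         540.22018296 242.22468232]
 [  0.           0.           1.        ]] [0.27180205 0.01673393 1.16687117] [ 0.20257072 -0.00345225 -1.58128725] dict_keys(['pixels', 'intrinsics', 'xyz', 'rotation'])
```

View pics/top0.png

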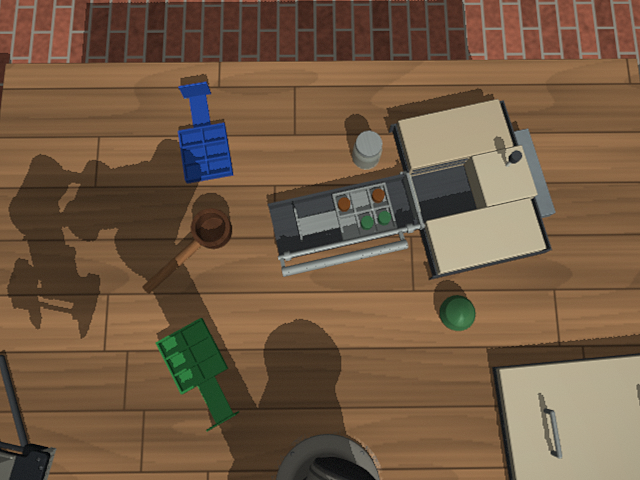

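View pics/scene0.png

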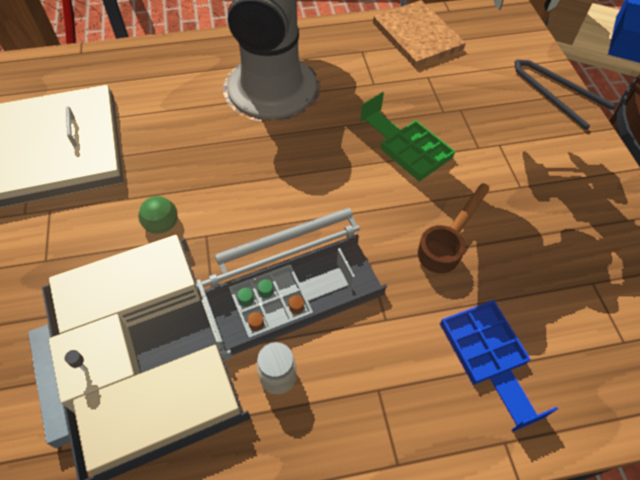

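Top view: the chute is at (275,230)-(415,195), with the hand bar on the robot side from (284,272) to (408,245). The jar is at (368,150), the paperweight at (457,313) and the wooden cup at (212,228).

Tray candidates are blue (205,150), green (195,355) and bare steel (362,208). Only the steel one stands in the chute and holds the glass slices, so it is the one meant. I'll confirm this in enlarged crops.

```bash
python3 - <<'E'
import cv2
a=cv2.imread("pics/top0.png")[160:290,260:430]
cv2.imwrite("pics/c1.png",cv2.resize(a,None,fx=4.6,fy=4.6,interpolation=cv2.INTER_CUBIC))
a=cv2.imread("pics/scene0.png")[195:365,185:395]
cv2.imwrite("pics/c2.png",cv2.resize(a,None,fx=3.5,fy=3.5,interpolation=cv2.INTER_CUBIC))
E
```

```text
(no output)
```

View pics/c1.png

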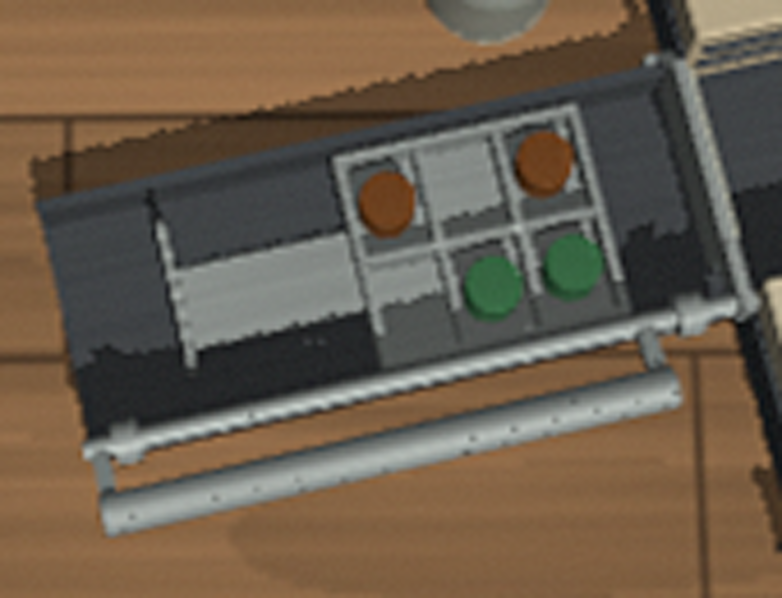

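View pics/c2.png

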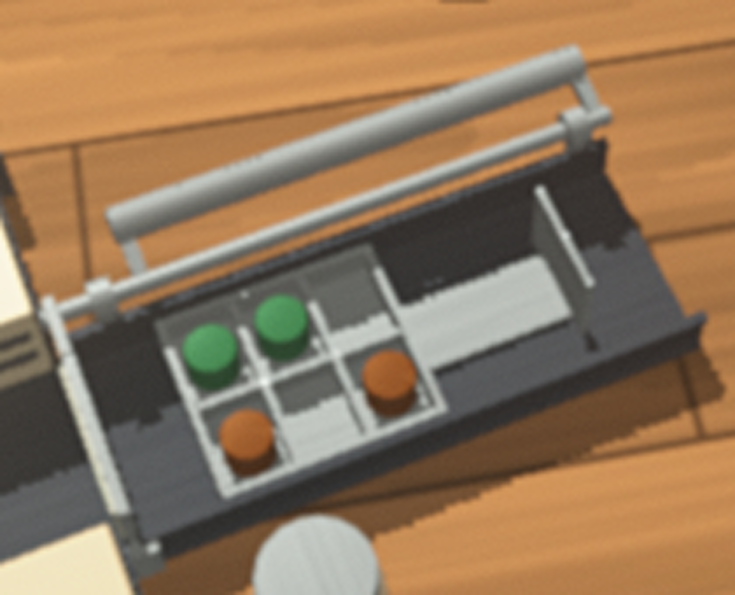

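The crops confirm the steel tray: its compartments hold two orange and two green slices, its handle plate is at crop1 (160,220)-(190,362), and the gate is shut ahead of it. I'll triangulate the points from both views.

```bash
cat > h.py <<'E'
import numpy as np
from scipy.spatial.transform import Rotation as R
def ray(n,p,f=None):
    c=np.load(f or f"pics/{n}0.npz");K=c["intrinsics"]
    d=np.linalg.inv(K)@[p[0],p[1],1.]
    return c["xyz"],R.from_euler("xyz",c["rotation"]).as_matrix()@[d[0],-d[1],-d[2]]
def plane(n,p,z,f=None):
    o,d=ray(n,p,f);return o+d*(z-o[2])/d[2]
def tri(a,b):
    o1,d1=ray("top",a);o2,d2=ray("scene",b)
    s=np.linalg.lstsq(np.c_[d1,-d2],o2-o1,rcond=None)[0]
    p,q=o1+s[0]*d1,o2+s[1]*d2
    return (p+q)/2,np.linalg.norm(p-q)
E
python3 - <<'E'
from h import *
np.set_printoptions(precision=4,suppress=True)
t=lambda x,y:(x/4.6+260-.4,y/4.6+160-.4); s=lambda x,y:(x/3.5+185-.36,y/3.5+195-.36)
P={}
for k,a,b,z in[("barR",(107,514),(578,63),.057),("barF",(679,387),(112,221),.057),("shR",(88,449),(609,115),.048),("shF",(752,303),(50,308),.048),
 ("plR",(190,362),(541,188),.058),("plL",(158,215),(591,283),.058),("trayFL",(577,105),(226,494),.026),("trayRL",(335,155),(442,407),.026),("chRL",(40,204),(702,318),.032)]:
    p,e=tri(t(*a),s(*b));P[k]=p;print(k,p,e,"top@z",plane("top",t(*a),z)[:2],"scene@z",plane("scene",s(*b),z)[:2])
for a,b in[("barR","barF"),("shR","shF"),("trayRL","trayFL")]:
    d=P[b]-P[a];print(a,np.linalg.norm(d),np.arctan2(d[1],d[0]))
d=P["plL"]-P["plR"];print(np.linalg.norm(d),np.arctan2(d[1],d[0])-np.pi/2)
# chute frame fit: known local coordinates
L={"barR":(-.310,-.097),"barF":(-.042,-.097),"shR":(-.312,-.064),"shF":(.006,-.064),"chRL":(-.310,.058)}
A=np.array([L[k] for k in L]);B=np.array([P[k][:2] for k in L])
a0,b0=A.mean(0),B.mean(0);U,_,V=np.linalg.svd((A-a0).T@(B-b0));Rm=(U@V).T
o=b0-Rm@a0;print("chute origin",o,"yaw",np.arctan2(Rm[1,0],Rm[0,0]),"res",(B-A@Rm.T-o))
for k in P:print(k,Rm.T@(P[k][:2]-o),P[k][2])
E
```

```text
barR [0.4383 0.0872 0.0593] 0.001286796793518165 top@z [0.4388 0.088 ] scene@z [0.4367 0.0871]
barF [ 0.4934 -0.1711  0.0636] 0.0005603041353411576 top@z [ 0.4947 -0.1726] scene@z [ 0.4893 -0.1714]
shR [0.4696 0.097  0.0517] 0.00011191212675441966 top@z [0.4702 0.0973] scene@z [0.4672 0.0978]
shF [ 0.5338 -0.2073  0.0566] 0.001056171803092018 top@z [ 0.5358 -0.2096] scene@z [ 0.529  -0.2079]
plR [0.5092 0.0505 0.054 ] 0.00022047481283517917 top@z [0.5083 0.0503] scene@z [0.5116 0.0499]
plL [0.5755 0.0629 0.0654] 0.003301941540625689 top@z [0.5779 0.0648] scene@z [0.5714 0.0627]
trayFL [ 0.638  -0.1342  0.0304] 0.00016774896034766313 top@z [ 0.6394 -0.1348] scene@z [ 0.6361 -0.1342]
trayRL [ 0.6133 -0.02    0.0324] 0.0038482760766672774 top@z [ 0.6155 -0.0183] scene@z [ 0.6101 -0.0214]
chRL [0.5899 0.1201 0.0343] 0.002844796330516703 top@z [0.5909 0.1217] scene@z [0.5886 0.1193]
barR 0.26417363078899353 -1.3608765862687975
shR 0.3110859346406646 -1.3628048986697545
trayRL 0.11677824794736084 -1.3577965142489992
0.06838489849430687 -1.3863764456363465
chute origin [ 0.5964 -0.1935] yaw -1.3640082434405842 res [[ 0.0005 -0.0028]
 [ 0.0005  0.0011]
 [-0.0002 -0.0017]
 [-0.0012  0.0051]
 [ 0.0004 -0.0017]]
barR [-0.3071 -0.0971] 0.05934169024910507
barF [-0.043  -0.0963] 0.06362685073873414
shR [-0.3103 -0.0645] 0.051678717921487594
shF [ 0.0007 -0.0641] 0.0566284040407502
plR [-0.2567 -0.0353] 0.05396104404701213
plL [-0.2552  0.0321] 0.06536095022980282
trayFL [-0.0495  0.0528] 0.030411324004593954
trayRL [-0.1663  0.0521] 0.03240507042895463
chRL [-0.3082  0.058 ] 0.034347075830163776
```

Sizes check out: bar 264 of 268 mm, shaft 311 of 318, heights about 4 mm high. The chute origin is near (0.596, -0.194) with yaw -1.362, and the plate's rear face is at local x of about -257 mm.

Plan: one finger presses the bar at y -94 while the other goes behind the plate near y 0.

>>> {"name": "step_arm", "arguments": {"motion": [[[-0.75, -0.55, 0], 0.12], [[-1.55, -1.15, 0], 0.25], [[-2.35, -1.75, 0], 0.38], [[-3.15, -2.35, 0], 0.5], [[-3.95, -2.95, 0], 0.62], [[-4.75, -3.55, 0], 0.74], [[-5.55, -4.15, 0], 0.86], [[-6.35, -4.75, 0], 0.98], [[-7.1, -5.3, 0], 1.1], [[-7.67, -5.68, 0], 1.141]], "hand": 53}}

```text
time: 1.35
tool_pos: [0.4905, 0.0764, 0.2434]
tool_rot: [-3.141, -0.0, 1.775]
contact_force: [0.4, 0.6, -0.3]
opening: 0.0728
grip_force: 0.0
```

>>> {"name": "step_arm", "arguments": {"motion": [[[0, 0, 1.0], 0], [[0, 0, 1.6], 0], [[0, 0, 1.6], 0]]}}

```text
time: 1.72
tool_pos: [0.4875, 0.0783, 0.1453]
tool_rot: [-3.135, -0.001, 1.778]
contact_force: [0.1, 0.3, 0.7]
opening: 0.0728
grip_force: 0.0
```

```bash
python3 - <<'E'
from cell import robot
import cv2,numpy as np
o=[]
for n,(r,c) in {"scene":(130,230),"top":(140,220)}.items():
    k=robot.read_camera(n);a=k["pixels"][r:r+240,c:c+200,::-1]
    o.append(cv2.resize(a,None,fx=2,fy=2,interpolation=cv2.INTER_CUBIC))
cv2.imwrite("pics/d1.png",np.hstack(o)); s=robot.observe();print(s["tool_pos"],s["tool_rot"])
E
```

```text
[0.48999046 0.07855683 0.14861221] [3.14074640e+00 7.85122180e-05 1.77892177e+00]
```

View pics/d1.png

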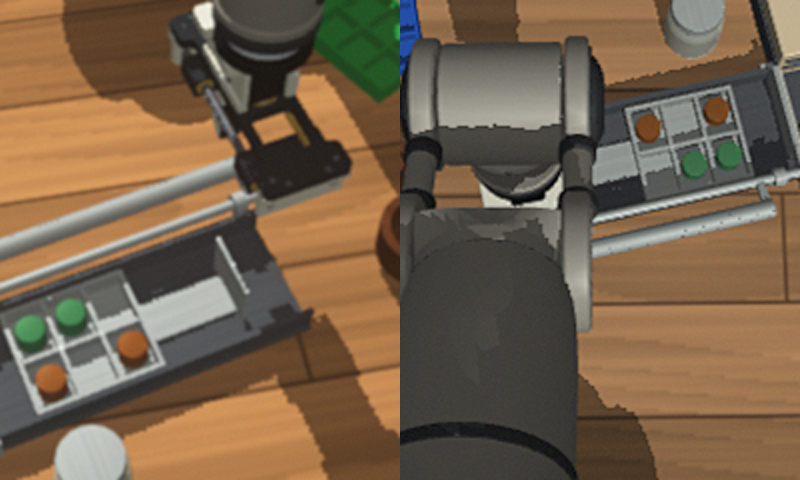

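The scene half shows the gripper above the bar's outer end (crop (290,160)), with the plate at (230,265). The top half is mostly blocked by the arm. I'll project the expected fingertips to check.

```bash
python3 - <<'E'
from h import *
c=np.load("pics/scene0.npz");Rm=R.from_euler("xyz",c["rotation"]).as_matrix();K=c["intrinsics"]
def pr(p):
    q=Rm.T@(np.array(p)-c["xyz"]);u=K@[q[0],-q[1],-q[2]];u=u[:2]/u[2];return (u-[230,130])*2
ey=np.array([.978,.207,0]);ex=np.array([.207,-.978,0]);T=np.array([.490,.0785,.1486-.017])
for s in(-.056,-.037,.037,.056):
    print(s,[pr(T+s*ey+k*ex).round() for k in(-.0095,.0095)])
print("palm",[pr(T+[0,0,.066]+a*ey+b*ex).round() for a in(-.095,.095) for b in (-.037,.037)])
E
```

```text
-0.056 [array([232., 116.]), array([213., 122.])]
-0.037 [array([241., 131.]), array([222., 138.])]
0.037 [array([278., 195.]), array([258., 203.])]
0.056 [array([288., 213.]), array([267., 220.])]
palm [array([246.,  26.]), array([168.,  51.]), array([350., 194.]), array([264., 225.])]
```

Consistent: the fingers are hidden behind the body. TCP local is (-288, -47) mm as planned. I'll lower to just above the bar, then press slowly.

>>> {"name": "step_arm", "arguments": {"motion": [[[0, 0, 0.4], 0], [[0, 0, 0.8], 0], [[0, 0, 0.9], 0], [[0, 0, 0.9], 0], [[0, 0, 0.9], 0]]}}

```text
time: 2.45
tool_pos: [0.4903, 0.0786, 0.095]
tool_rot: [3.139, 0.0, 1.779]
contact_force: [0.2, 0.1, -0.2]
opening: 0.073
grip_force: 0.0
```

>>> {"name": "step_arm", "arguments": {"motion": [[[0, 0, 0.1], 0], [[0, 0, 0.2], 0], [[0, 0, 0.3], 0], [[0, 0, 0.3], 0], [[0, 0, 0.3], 0]]}}

```text
time: 3.08
tool_pos: [0.4903, 0.0786, 0.0762]
tool_rot: [3.14, 0.0, 1.779]
contact_force: [0.4, 1.0, 6.3]
opening: 0.0725
grip_force: 2.6
```

>>> {"name": "step_arm", "arguments": {"motion": [[[0, 0, 0.1], 0], [[0, 0, 0.2], 0], [[0, 0, 0.3], 0], [[0, 0, 0.34], 0], [[0, 0, 0.34], 0], [[0, 0, 0.34], 0]]}}

```text
time: 3.82
tool_pos: [0.4911, 0.0786, 0.0563]
tool_rot: [3.138, 0.001, 1.779]
contact_force: [2.4, 0.1, 8.2]
opening: 0.0727
grip_force: 3.6
```

```bash
python3 - <<'E'
from cell import robot
import cv2,numpy as np
o=[]
for n,(r,c) in {"scene":(150,190),"top":(140,240)}.items():
    k=robot.read_camera(n);a=k["pixels"][r:r+220,c:c+200,::-1]
    o.append(cv2.resize(a,None,fx=2,fy=2,interpolation=cv2.INTER_CUBIC))
cv2.imwrite("pics/d2.png",np.hstack(o)); s=robot.observe();print(s["tool_pos"],s["contact_force"],s["opening"])
E
```

```text
[0.49103423 0.07859386 0.05629243] [1.70179779 1.17920155 8.23637554] 0.07269566673624886
```

View pics/d2.png

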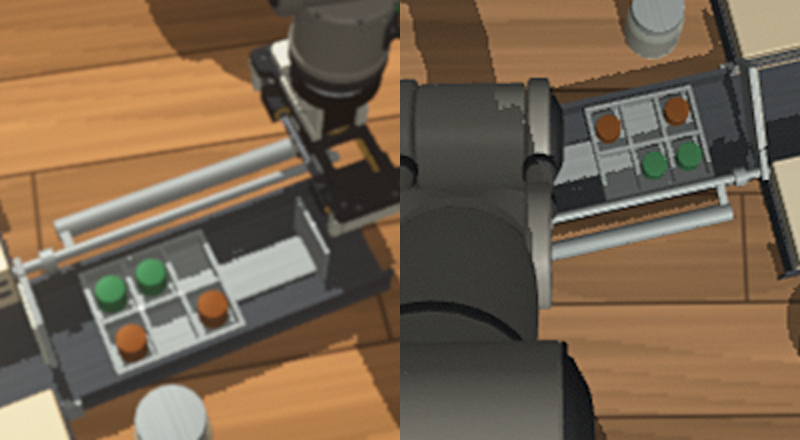

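The gate now looks raised and the bar is down. I'll press a touch more to check whether it is at the stop.

>>> {"name": "step_arm", "arguments": {"motion": [[[0, 0, 0.03], 0], [[0, 0, 0.03], 0]]}}

```text
time: 4.18
tool_pos: [0.4914, 0.0787, 0.0546]
tool_rot: [3.137, 0.001, 1.779]
contact_force: [2.7, 1.8, 8.7]
opening: 0.0726
grip_force: 4.0
```

```bash
python3 - <<'E'
from h import *
print(tri((405.5,245.5),(220,264)))
E
```

```text
(array([ 0.49403599, -0.16964095,  0.04199872]), np.float64(0.003334061994442951))
```

>>> {"name": "step_arm", "arguments": {"motion": [[[0, 0, 0.025], 0], [[0, 0, 0.05], 0], [[0, 0, 0.05], 0]]}}

```text
time: 4.55
tool_pos: [0.4922, 0.0788, 0.052]
tool_rot: [3.135, 0.001, 1.778]
contact_force: [4.4, 2.4, 9.7]
opening: 0.0729
grip_force: 5.0
```

Sideways force is building, so the finger sits on the inner slope of the bar. The tray is clear of the gate, so I'll ease up, shift outward 7 mm and press again.

>>> {"name": "step_arm", "arguments": {"motion": [[[0, 0, -0.3], 0], [[0, 0, -0.55], 0], [[0, -0.06, -0.55], 0], [[0, -0.12, -0.55], 0], [[0, -0.12, -0.55], 0], [[0, -0.12, -0.4], 0], [[0, -0.12, -0.25], 0], [[0, -0.12, -0.12], 0], [[0, -0.12, -0.08], 0], [[0, -0.12, -0.08], 0]]}}

```text
time: 5.8
tool_pos: [0.483, 0.0772, 0.0554]
tool_rot: [3.14, -0.0, 1.779]
contact_force: [1.6, 0.9, 6.4]
opening: 0.0726
grip_force: 3.3
```

>>> {"name": "step_arm", "arguments": {"motion": [[[0, 0, 0.03], 0], [[0, 0, 0.06], 0], [[0, 0, 0.06], 0]]}}

```text
time: 6.18
tool_pos: [0.4835, 0.0772, 0.0538]
tool_rot: [3.139, 0.0, 1.779]
contact_force: [-2.4, 1.7, 26.3]
opening: 0.0731
grip_force: 13.0
```

```bash
python3 - <<'E'
from cell import robot
import cv2,numpy as np
o=[]
for n,(r,c) in {"scene":(220,170),"top":(160,340)}.items():
    k=robot.read_camera(n);a=k["pixels"][r:r+120,c:c+100,::-1]
    o.append(cv2.resize(a,None,fx=4,fy=4,interpolation=cv2.INTER_CUBIC))
cv2.imwrite("pics/d3.png",np.hstack(o)); s=robot.observe();print(s["tool_pos"],s["contact_force"],s["opening"])
E
```

```text
[0.48353541 0.07724717 0.05382153] [-2.12649698  1.25381439 25.97550504] 0.07289388499414491
```

View pics/d3.png

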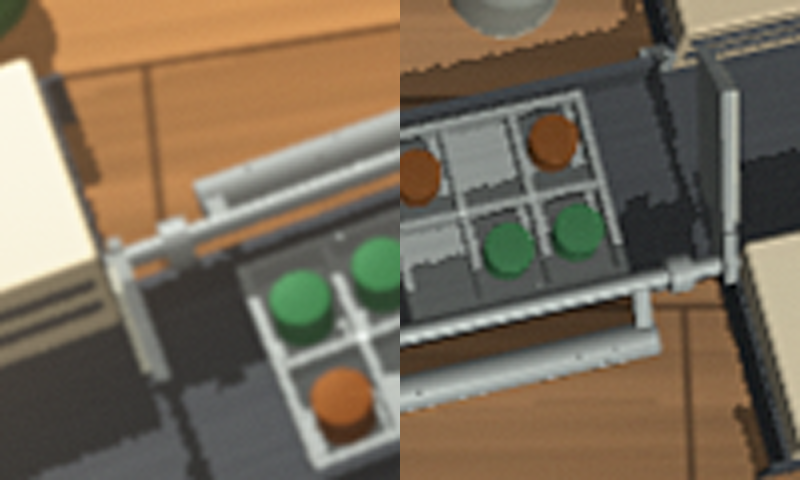

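The gate is fully up on its stop (26 N, blade standing at crop (725,170)). I'll ease off about 2 mm, then push along the chute (tool -x).

>>> {"name": "step_arm", "arguments": {"motion": [[[0, 0, -0.035], 0], [[-0.05, 0, -0.035], 0], [[-0.12, 0, -0.035], 0], [[-0.19, 0, -0.035], 0], [[-0.26, 0, -0.035], 0], [[-0.33, 0, -0.035], 0], [[-0.4, 0, -0.035], 0], [[-0.47, 0, -0.035], 0]]}}

```text
time: 7.28
tool_pos: [0.4866, 0.0522, 0.0543]
tool_rot: [-3.139, -0.005, 1.778]
contact_force: [-5.5, 17.5, 17.7]
opening: 0.0728
grip_force: 10.7
```

>>> {"name": "step_arm", "arguments": {"motion": [[[-0.08, 0, -0.01], 0], [[-0.16, 0, -0.02], 0], [[-0.24, 0, -0.02], 0], [[-0.32, 0, -0.02], 0], [[-0.4, 0, -0.02], 0]]}}

```text
time: 7.9
tool_pos: [0.4909, 0.0278, 0.0544]
tool_rot: [-3.137, -0.004, 1.779]
contact_force: [-4.0, 11.2, 7.1]
opening: 0.0726
grip_force: 6.5
```

```bash
python3 - <<'E'
from cell import robot
import cv2,numpy as np
o=[]
for n,(r,c) in {"scene":(180,150),"top":(140,260)}.items():
    k=robot.read_camera(n);a=k["pixels"][r:r+200,c:c+190,::-1]
    o.append(cv2.resize(a,None,fx=2,fy=2,interpolation=cv2.INTER_CUBIC))
cv2.imwrite("pics/d4.png",np.hstack(o)); s=robot.observe();print(s["tool_pos"],s["contact_force"],s["opening"])
E
```

```text
[0.49111746 0.02728319 0.05438202] [-3.46989926  6.56755653  6.41658601] 0.0728534463944723
```

View pics/d4.png

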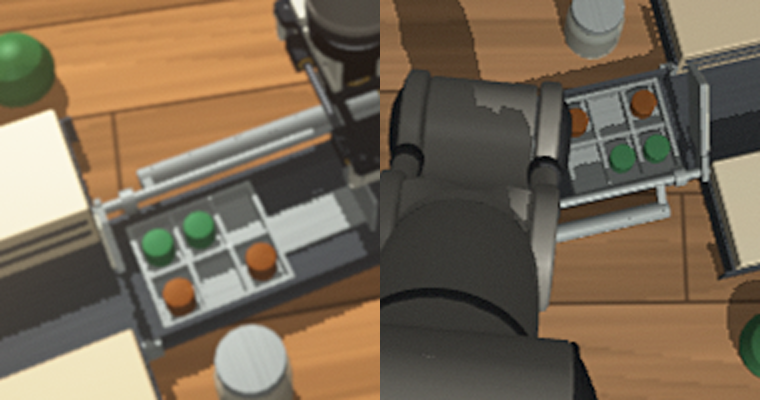

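The tray has slid straight by about 30 mm, the slices are upright and the gate is still up. I'll carry on with a little more press.

>>> {"name": "step_arm", "arguments": {"motion": [[[0, 0, 0.015], 0], [[-0.08, 0, 0.015], 0], [[-0.16, 0, 0.015], 0], [[-0.24, 0, 0.015], 0], [[-0.32, 0, 0.015], 0], [[-0.4, 0, 0.015], 0], [[-0.48, 0, 0.015], 0]]}}

```text
time: 8.88
tool_pos: [0.4964, 0.0009, 0.054]
tool_rot: [-3.137, -0.006, 1.779]
contact_force: [-7.8, 18.4, 15.4]
opening: 0.0728
grip_force: 10.1
```

>>> {"name": "step_arm", "arguments": {"motion": [[[-0.08, 0, 0], 0], [[-0.16, 0, 0], 0], [[-0.24, 0, 0], 0], [[-0.32, 0, 0], 0], [[-0.4, 0, 0], 0], [[-0.48, 0, 0], 0]]}}

```text
time: 9.62
tool_pos: [0.5022, -0.027, 0.054]
tool_rot: [-3.136, -0.006, 1.779]
contact_force: [-7.6, 17.6, 15.0]
opening: 0.0731
grip_force: 10.3
```

>>> {"name": "step_arm", "arguments": {"motion": [[[-0.08, 0, 0], 0], [[-0.16, 0, 0], 0], [[-0.24, 0, 0], 0], [[-0.32, 0, 0], 0], [[-0.4, 0, 0], 0], [[-0.48, 0, 0], 0], [[-0.56, 0, 0], 0], [[-0.64, 0, 0], 0], [[-0.72, 0, 0], 0], [[-0.8, 0, 0], 0]]}}

```text
time: 10.88
tool_pos: [0.5121, -0.0736, 0.054]
tool_rot: [-3.136, -0.007, 1.779]
contact_force: [-7.0, 17.5, 15.7]
opening: 0.0727
grip_force: 10.5
```

>>> {"name": "step_arm", "arguments": {"motion": [[[-0.08, 0, 0], 0], [[-0.16, 0, 0], 0], [[-0.24, 0, 0], 0], [[-0.32, 0, 0], 0], [[-0.4, 0, 0], 0], [[-0.48, 0, 0], 0], [[-0.56, 0, 0], 0], [[-0.64, 0, 0], 0], [[-0.7, 0, 0], 0]]}}

```text
time: 12.0
tool_pos: [0.5209, -0.1145, 0.054]
tool_rot: [-3.136, -0.008, 1.78]
contact_force: [-6.7, 18.7, 17.4]
opening: 0.0728
grip_force: 10.6
```

>>> {"name": "step_arm", "arguments": {"motion": [[[-0.05, 0, 0], 0], [[-0.1, 0, 0], 0], [[-0.15, 0, 0], 0], [[-0.2, 0, 0], 0], [[-0.22, 0, 0], 0]]}}

```text
time: 12.62
tool_pos: [0.5233, -0.1257, 0.054]
tool_rot: [-3.136, -0.01, 1.78]
contact_force: [-7.6, 27.5, 21.3]
opening: 0.0727
grip_force: 15.1
```

>>> {"name": "step_arm", "arguments": {"motion": [[[-0.02, 0, 0], 0], [[-0.04, 0, 0], 0], [[-0.06, 0, 0], 0], [[-0.08, 0, 0], 0]]}}

```text
time: 13.12
tool_pos: [0.5234, -0.1262, 0.0541]
tool_rot: [-3.135, -0.016, 1.783]
contact_force: [-9.2, 45.4, 27.7]
opening: 0.073
grip_force: 24.1
```

The push has stalled at local x of about -81 mm and the force has risen, so the tray looks home. I'll ease the push, keep the gate up and look.

>>> {"name": "step_arm", "arguments": {"motion": [[[0.06, 0, 0], 0], [[0.09, 0, 0], 0], [[0.09, 0, 0], 0]]}}

```text
time: 13.5
tool_pos: [0.5233, -0.1258, 0.054]
tool_rot: [-3.136, -0.008, 1.782]
contact_force: [-7.6, 21.4, 17.0]
opening: 0.0726
grip_force: 14.5
```

```bash
python3 - <<'E'
from cell import robot
import cv2,numpy as np
o=[]
for n,(r,c) in {"scene":(200,40),"top":(120,370)}.items():
    k=robot.read_camera(n);a=k["pixels"][r:r+200,c:c+190,::-1]
    o.append(cv2.resize(a,None,fx=2.1,fy=2.1,interpolation=cv2.INTER_CUBIC))
cv2.imwrite("pics/d5.png",np.hstack(o)); s=robot.observe();print(s["tool_pos"],s["contact_force"],s["opening"])
E
```

```text
[ 0.52335698 -0.12585217  0.05404713] [-8.78179615 20.74411052 17.81843201] 0.07306276677792377
```

View pics/d5.png

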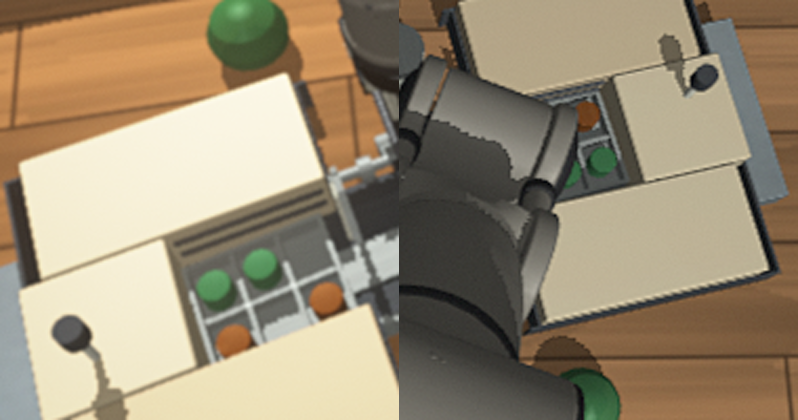

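Slices are upright in the kiln, with the tray's front rim close to the back brick (right half, about (629,186)). I'll check that number.

```bash
python3 - <<'E'
from h import *
import cv2
ex=np.array([.207,-.978]);ey=np.array([.978,.207]);O=np.array([.596,-.194])
for p,z in[((629,186),.026),((600,100),.026),((644,181),.066),((641,183),.004)]:
    q=plane("top",((p[0]-400)/2.1+370-.3,p[1]/2.1+120-.3),z)[:2]-O;print("top",p,z,q@ex,q@ey)
for p in[(192,295),(212,365)]:
    q=plane("scene",(p[0]/2.1+40-.3,p[1]/2.1+200-.3),.026)[:2]-O;print("scene",p,q@ex,q@ey)
E
```

```text
top (629, 186) 0.026 0.136954042656565 -0.046914371115484375
top (600, 100) 0.026 0.13286061378231526 0.050326067822302305
top (644, 181) 0.066 0.1387414304979016 -0.05311576940881975
top (641, 183) 0.004 0.15821903311407448 -0.042133001972362236
scene (192, 295) 0.1379080983339589 -0.018777708584337933
scene (212, 365) 0.13657140289128258 0.045049175272513425
```

The tray front reads about 137 mm where the brick reads about 139 (true 142), so it is home. Now I'll back off from the plate with the bar still held, then raise the finger.

>>> {"name": "step_arm", "arguments": {"motion": [[[0.08, 0, 0], 0], [[0.16, 0, 0], 0], [[0.24, 0, 0], 0], [[0.32, 0, 0], 0], [[0.32, 0, 0], 0]]}}

```text
time: 14.22
tool_pos: [0.5233, -0.1131, 0.0549]
tool_rot: [3.14, 0.003, 1.78]
contact_force: [0.6, -3.2, 7.5]
opening: 0.0722
grip_force: 4.0
```

>>> {"name": "step_arm", "arguments": {"motion": [[[0, 0, -0.1], 0], [[0, 0, -0.2], 0], [[0, 0, -0.3], 0], [[0, 0, -0.4], 0], [[0, 0, -0.5], 0], [[0, 0, -0.7], 0], [[0, 0, -1.2], 0], [[0, 0, -1.8], 0], [[0, 0, -2.4], 0], [[0, 0, -2.4], 0]]}}

```text
time: 15.48
tool_pos: [0.523, -0.1124, 0.201]
tool_rot: [3.138, 0.002, 1.779]
contact_force: [0.5, 0.4, -0.6]
opening: 0.0725
grip_force: 0.0
```

>>> {"name": "step_arm", "arguments": {"motion": [[[0.9, 0, 0], 0], [[1.8, 0, 0], 0], [[2.7, 0, 0], 0], [[3.6, 0, 0], 0], [[3.6, 0, 0], 0], [[3.6, 0, 0], 0]]}}

```text
time: 16.23
tool_pos: [0.4772, 0.099, 0.1975]
tool_rot: [-3.14, 0.0, 1.78]
contact_force: [0.8, 0.3, -0.6]
opening: 0.0723
grip_force: 0.0
```

```bash
python3 - <<'E'
from cell import robot
import cv2,numpy as np
o=[]
for n,(r,c) in {"scene":(200,60),"top":(120,350)}.items():
    k=robot.read_camera(n);a=k["pixels"][r:r+200,c:c+190,::-1]
    o.append(cv2.resize(a,None,fx=2.1,fy=2.1,interpolation=cv2.INTER_CUBIC))
cv2.imwrite("pics/d6.png",np.hstack(o)); s=robot.observe();print(s["time"],s["tool_pos"],s["contact_force"],s["opening"])
E
```

```text
16.325 [0.47765969 0.09822249 0.19768683] [ 0.14787417 -0.02309934 -0.85337933] 0.0725113354844449
```

View pics/d6.png

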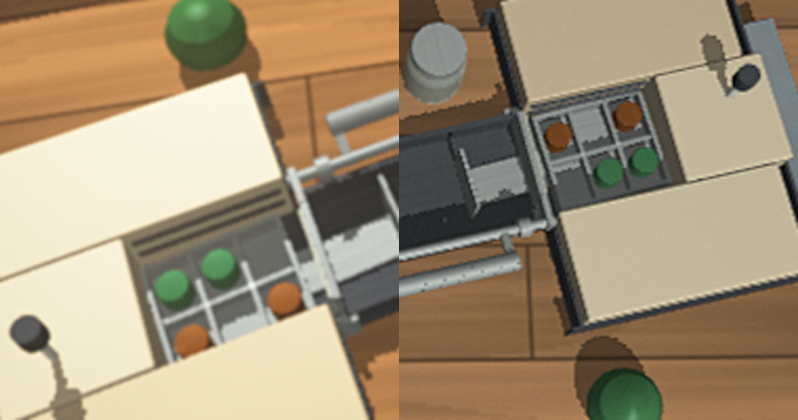

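The gate is shut over the flat handle (top half, (540,165)), the tray is home with all slices upright, and the bystanders haven't moved. Handing in.

```bash
python3 -c "
from cell import robot
print(robot.hand_in())"
```

```text
the job is handed in; nothing more can be done
None
```

The job is handed in: the tray is home against the back brick (front about 140 mm by camera, 142 is home), the gate has dropped shut over its flat handle, all four glass slices are upright, and the arm is clear; the hand-in gave no verdict.

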